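# Press the proud cells home in a battery pack

### The job

Two purple cells in the battery pack on the jig stand proud of the rest: press each one gently down with the fingertips until it is fully home, level with its seated neighbours, never lifting it. Leave the green cell, which also stands proud, just as it is (wrong type, it is coming out again), do not disturb the loose things lying about, then withdraw.

Things in the scene. Friction and masses are not known exactly. Their poses are not given: they have to be found in the camera images.
- cell_a_top (a point): centre of the flat top face of the first proud purple cell (diameter 21, height 70, steel contact in a white ring on top); z axis up. Fingertips may rest on seated neighbours once it is level. It slides straight up and down in its seat with about 8 N of friction, stays where it is left, and stops hard when home, so the force rises steeply there if the push is fast.
- cell_a (a joint): how far the first proud purple cell stands above home (m): 0 = fully home, top 82 above the bench and level with the seated cells; starts between 0.009 and 0.014
- cell_b_top (a point): centre of the flat top face of the second proud purple cell, same size. It slides straight up and down in its seat with about 8 N of friction, stays where it is left, and stops hard when home, so the force rises steeply there if the push is fast.
- cell_b (a joint): how far the second proud purple cell stands above home (m), same meaning
- cell_green_top (a point): centre of the top face of the green cell, same size, also 9 to 14 proud of its neighbours, at least 63 away (centre to centre) from either proud purple cell; to be left alone. It slides as easily as the others
- cell_green (a joint): how far the green cell stands above home (m); must stay as it is
- cell_c_top (a point): centre of the top face of one of the purple cells that are already home; leave it in
- cell_c (a joint): how far that seated purple cell stands above home (m); 0 at the start and to stay so
- pack: the pack: an aluminium jig plate (140 x 290 x 8, from -123 to +167 along its y), fixed to the bench, with a black cell bracket 93 x 183, rim 32 above the bench, and seated purple cells, tops 82 above the bench, in a grid of 22.5 pitch (4 along x, 8 along y, two seats empty). Origin on the bench under the bracket's centre; z up
- spare_1: loose purple cell standing upright at the +y end of the jig plate, diameter 21, height 70, origin at the centre of its underside; bystander
- spare_2: a second loose purple cell standing upright beside it, same size and origin; bystander
- bms: battery management board lying flat, green board under an aluminium plate with a white connector, 110 x 64 x 10, origin at the centre of its underside; bystander
- upper_bracket: black plastic grid bracket lying flat on the mat, 93 x 183 x 10, origin at the centre of its underside; bystander
- tape_roll: amber tape roll lying flat, diameter 90, height 25, origin at the centre of its underside; bystander
- nickel_roll: grey roll of nickel strip lying flat, diameter 100, height 12, origin at the centre of its underside; bystander
- screwdriver: screwdriver lying along its own x, handle to -x, about 200 long and 26 thick, origin at the middle of its underside; bystander

How it is judged (in metres and radians):
At the end, for the whole second after the job is handed in: both proud purple cells are within 1.5 mm of fully home, the third sliding purple cell is still home, the green cell is within 1.5 mm of its starting height, the spare cells stand upright, and every loose thing is at rest within 10 mm of where it began (value of joint each of cell_a, cell_b, cell_c below 0.0015 m and distance of cell_green_top from where it was at the start of the episode below 0.0015 m and distance of each of spare_1, spare_2, bms, upper_bracket, tape_roll, nickel_roll, screwdriver from where it was at the start of the episode below 0.01 m and angle between each of spare_1, spare_2's own z axis and vertical below 0.1 rad and linear speed of each of spare_1, spare_2, bms, upper_bracket, tape_roll, nickel_roll, screwdriver below 0.02 m/s); the robot touches nothing.
It fails at once if the green cell is touched with more than 3 N, or moved by more than 1.5 mm (contact force between anything else and cell_green above 3 N or distance of cell_green_top from where it was at the start of the episode above 0.0015 m).
It fails at once if a purple cell of the pack is pulled up (proud by more than 17 mm, or the seated one by more than 1.5 mm) (value of joint any of cell_a, cell_b above 0.017 m or value of joint cell_c above 0.0015 m).
It fails at once if a cell or the pack is pressed with more than 80 N (contact force between anything else and cell_a above 80 N or contact force between anything else and cell_b above 80 N or contact force between anything else and cell_c above 80 N or contact force between anything else and pack above 80 N).
It fails at once if a loose thing is moved by more than 10 mm or a spare cell is tipped (distance of any of spare_1, spare_2, bms, upper_bracket, tape_roll, nickel_roll, screwdriver from where it was at the start of the episode above 0.01 m or angle between any of spare_1, spare_2's own z axis and vertical above 0.25 rad).
It also fails if it takes over 38 s, if anything falls off the work surface, if the arm or the gripper's body presses on something with over 40 N, if the wrist force passes 120 N, or if a joint passes its speed limit or range.

### The arm

A 6-joint arm with a two-finger parallel gripper is mounted at the origin on the work surface. World frame = base frame: x ahead of the robot, y to its left, z up, the work surface at z = 0. Lengths are in mm, angles in rad, forces in N, time in s.
With the tool pointing down it reaches from about 275 to 750 mm from the base axis. Payload 10.2 kg.
Tool frame: the origin (TCP) lies midway between the tips of the shut fingers; the grasp point (between the pads) lies 19 mm behind it; z points along the fingers, y is the line along which they close (so a half turn about z gives the same grasp; the last joint's range is limited). The gripper opens to 85 mm and grips with 20 to 120 N. Pads are 22 mm wide; open, the fingers measure 114 mm over their backs; the gripper's body (76 mm by 85 mm) begins 54 mm behind the grasp point. The pads swing forward as they close: fully open they stand 13 mm farther back than shut.
Start: joints at [0.902, 0.313, 1.498, -0, 1.331, -0.223], TCP at [226.382, 473.69, 231.294] pointing down, gripper open.
Joint ranges: [-2.94, 2.94], [-0.97, 2.17], [0.19, 2.56], [-1.23, 4.37], [0.02, 3.11], [-2.88, 2.88]. Speed limits (rad/s): [2.39, 2.39, 3.01, 3.14, 3.14, 3.14].

### API

Orientations are given as a unit quaternion [w, x, y, z].
In Python, from rig import ctrl gives the robot as it stands.
- The arm moves only by the tool send_rows, never from a script. Its argument "targets" is a list of rows, each an object with "offset": the shift along the world's x, y, z in cm, a list of three; "spin": the turn about the world's z in rad. A call has 1 to 8 rows; each row is the pose to reach, as a shift and turn from the pose commanded when the call began; what a row does not reach only later rows make up. A row lasts 1/12 s, in which the tool goes at most 41.7 mm and 7.16 degrees, less where a joint would pass 70% of its speed; a pose out of reach is approached as far as the arm can. A call with a gripper value outside its range is refused whole. "grip" is the opening, from 0 (shut) to 1 (fully open), set as the call begins (left out, the last holds). The fingers move at their own pace and stop on an object; "squeeze" is the grip in N (left out, the last holds). Time passes only in rows, so rows that repeat a pose let the fingers close. It gives the time, the measured TCP pose, the force, the opening and the grip force at its end, in the units of the state.
- ctrl.sense(): the state, without advancing time (a new reading comes with each control period).
- ctrl.capture(name): name is "side" or "top"; returns (picture, depth): 420x560x3 uint8, red, green, blue; 420x560 float32, mm along the optical axis (not along the pixel's ray), 0 where there is no reading.
- ctrl.calibration(name): a dict with "fx", "fy", "cx", "cy" (pixels), "k1" (the pictures are not rectified: a ray, as slopes to the right and down, at radius r is drawn at 1 + k1 r^2 times it, then the intrinsics apply), "view" (4x4, takes a point from world to camera coordinates). Camera axes: x right, y down, z forward; pixel columns grow to the right and rows downward; lengths in mm; the calibration is good to about 2 mm. A picture is of the moment at which its call begins. calibration takes no time and is no camera call.
- ctrl.finish_job(): hands the job in; it is judged then, once.
Trained networks look in the newest picture that a camera, given by its name, has taken for a name from the list of things; names that differ only in an ending like _2 or _b are one class to them, and where a whole thing is asked for, a point or a joint stands for the part that bears it (a point fixed in the world has none). Each returns a list of dicts, best first, with "conf" (0 to 1); they miss things now and then, are a little off and sometimes report something else, mostly with a low value. They report only what shows in the picture. A call takes as long as a camera call.
- ctrl.search_frame(camera, query): "box" ([left, top, right, bottom] in pixels, round what is visible of it).
- ctrl.place_of(camera, query): "uv" ([column, row] in pixels: a listed point, or the origin of a listed thing).
The state is a dict: "time_s": time; "joints": joint angles; "dq": joint speeds; "tau": joint torques, N m; "eef_pos": TCP position; "ee_rot": TCP orientation; "force": force on the tool from outside, world axes, zero at the start; "wrist_torque": the same for the moment, N m; "grip_width": opening from 0.0 (shut) to 1.0 (fully open); "grip_force": force on a finger pad.
Only numpy, scipy, OpenCV 4.12 (cv2) and the standard library are available. Lean on these libraries where they do the work, as an engineer would, in place of code of your own. Each camera call takes 0.05 s, during which the arm holds its last target. There are 200 camera calls.

## Working session

There is one attempt and no reset: what is moved stays moved. The work goes in short steps, Python scripts to look and compute and a tool call to move; the robot and the scene stay as the last step left them, time stands still between calls to the robot, and variables do not carry over. Pictures are saved under pics/ and viewed, at most 10 in all, crops included, and the job is handed in when it is done.

Besides the shell and the picture viewer there is one more tool, called after "Request:" by a JSON object that holds its "method" and its "body", one argument or row to a line. send_rows: Moves the arm, as the interface text tells. Its arguments: {"type":"object","properties":{"targets":{"type":"array"},"grip":{"type":"number"},"squeeze":{"type":"number"}},"required":["targets"]}

```bash
mkdir -p pics
cat > h.py <<'E'
import numpy as np,cv2
from rig import ctrl
def world(name,depth):
    c=ctrl.calibration(name);V=np.array(c["view"]);h,w=depth.shape
    K=np.array([[c["fx"],0,c["cx"]],[0,c["fy"],c["cy"]],[0,0,1.]])
    u,v=np.meshgrid(np.arange(w),np.arange(h))
    p=cv2.undistortPoints(np.stack([u,v],-1).reshape(-1,1,2).astype(float),K,np.array([c["k1"],0,0,0.])).reshape(h,w,2)
    P=np.dstack([p*depth[...,None],depth])
    W=(P-V[:3,3])@V[:3,:3]
    W[depth<=0]=np.nan
    return W
E
python3 - <<'E'
from h import *
for n in("top","side"):
    im,d=ctrl.capture(n);cv2.imwrite(f"pics/{n}0.png",im[...,::-1]);np.savez(f"{n}0.npz",im=im,d=d)
    W=world(n,d)
    for q in("cell_a_top","cell_green_top","cell_c_top","pack","spare_1"):
        for r in ctrl.place_of(n,q)[:4]:
            u,v=np.round(r["uv"]).astype(int); print(n,q,round(r["conf"],2),u,v,np.round(W[min(v,419),min(u,559)]))
    print(n,np.round(-np.array(ctrl.calibration(n)["view"])[:3,:3].T@np.array(ctrl.calibration(n)["view"])[:3,3]))
print(ctrl.sense())
E
```

```text
top cell_a_top 0.52 295 200 [493. -56.  91.]
top cell_green_top 0.53 282 178 [548. -21.  97.]
top cell_green_top 0.53 412 230 [ 432. -387.    5.]
top cell_c_top 0.38 249 181 [542.  64.  72.]
top pack 0.6 268 192 [512.  13.  87.]
top spare_1 0.61 215 186 [533. 158.  33.]
top spare_1 0.41 221 163 [592. 142.  57.]
top spare_1 0.26 129 262 [321. 391.   3.]
top [ 355.  -15. 1050.]
side cell_a_top 0.38 284 199 [ 519. -216.   -1.]
side cell_green_top 0.39 258 197 [553. -29.  97.]
side cell_c_top 0.57 248 218 [550.  75.  79.]
side pack 0.96 264 232 [501.  69.  36.]
side pack 0.18 163 292 [664. 420.  30.]
side spare_1 0.66 240 257 [539. 179.   9.]
side spare_1 0.66 289 322 [331. 395.  -2.]
side spare_1 0.45 224 249 [600. 149.   4.]
side [  85. 1388.  905.]
{'time_s': 0.6, 'joints': array([ 9.01596445e-01,  3.12881251e-01,  1.49774608e+00, -1.85398701e-05,
        1.33099123e+00, -2.23377492e-01]), 'dq': array([-1.57866681e-03,  9.06014829e-04,  7.89997610e-04,  3.30014506e-04,
        5.06529293e-05, -3.49874055e-04]), 'tau': array([-6.04137022e-04, -4.12036049e+01, -2.59834886e+01, -2.87677449e-04,
        6.34176649e-04,  6.48290722e-06]), 'eef_pos': array([226.37762251, 473.67359925, 231.28640979]), 'ee_rot': array([ 2.53194486e-06,  2.21067575e-01,  9.75258492e-01, -1.55708164e-05]), 'force': array([-0.02710646, -0.23321072,  0.4804203 ]), 'wrist_torque': array([ 0.00020304, -0.03481638,  0.02122811]), 'grip_force': 0.0, 'grip_width': 0.9981664358330018}
```

View pics/top0.png

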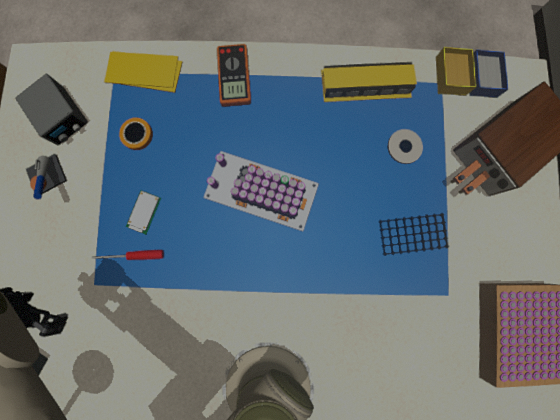

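View pics/side0.png

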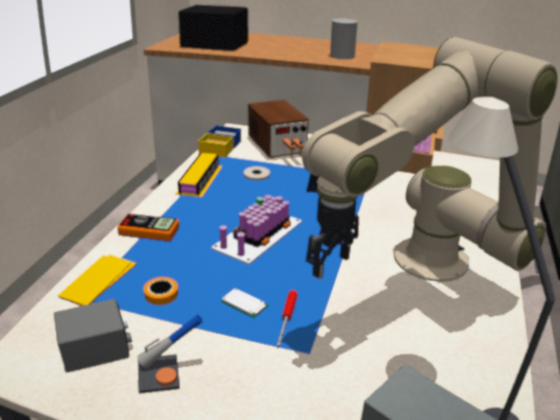

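The top view shows the pack centred around (270,192), turned by about 15°, with the green cell at (285,180) and the spares at (212,182) and (221,159). Next I fit the grid to the height data.

```bash
cat > fit.py <<'E'
from h import *
from scipy.optimize import minimize
def fit(fn):
    z=np.load(fn);im,d=z["im"],z["d"];W=world("top",d)
    box=(slice(150,235),slice(195,330))
    P=W[box].reshape(-1,3);C=im[box].reshape(-1,3).astype(int)
    h=P[:,2];m=(h>70)&(h<110)&(C.min(1)>0)
    T=P[m]
    gx=(np.arange(4)-1.5)*22.5;gy=(np.arange(8)-3.5)*22.5
    G=np.array([(a,b) for a in gx for b in gy])
    def loc(p,P):
        c,s=np.cos(p[2]),np.sin(p[2]);q=P[:,:2]-p[:2];return np.c_[q[:,0]*c+q[:,1]*s,-q[:,0]*s+q[:,1]*c]
    def cost(p):
        L=loc(p,T);D=np.linalg.norm(L[:,None]-G[None],axis=2).min(1)
        return np.mean(np.minimum(D,16)**2)
    best=min((minimize(cost,[*(np.mean(T[:,:2],0)+[dx,dy]),a],method="Nelder-Mead") for a in np.radians([-25,-20,-15,-10,10,15,20]) for dx in(-8,0,8) for dy in(-8,0,8)),key=lambda r:r.fun)
    return W,P,C,T,G,loc,best
if __name__=="__main__":
    W,P,C,T,G,loc,r=fit("top0.npz");p=r.x;print(p,np.degrees(p[2]),r.fun,len(T))
    L=loc(p,P);
    for i,g in enumerate(G):
        m=(np.linalg.norm(L-g,axis=1)<7)
        hh=P[m,2];col=C[m][hh>65]
        c,s=np.cos(p[2]),np.sin(p[2])
        print(i//8,i%8,np.round([p[0]+g[0]*c-g[1]*s,p[1]+g[0]*s+g[1]*c]),m.sum(),np.round(np.nanpercentile(hh,[20,50,80])),col.mean(0).round() if len(col) else "")
    im=cv2.imread("pics/top0.png")[145:240,195:330];
    d=np.nan_to_num(W[145:240,195:330,2]);dm=cv2.applyColorMap(np.clip((d-60)*5,0,255).astype(np.uint8),cv2.COLORMAP_JET)
    a=[cv2.resize(x,None,fx=5.8/1,fy=5.8/1,interpolation=cv2.INTER_CUBIC)[100:400] for x in(im,dm)]
    cv2.imwrite("pics/c0.png",np.vstack(a))
E
python3 fit.py
```

```text
[ 5.23810720e+02  1.48670544e+01 -2.97331052e-01] -17.03581440953033 69.4079407133491 1780
0 0 [468. -51.] 26 [81. 83. 84.] [140. 138. 140.]
0 1 [475. -29.] 23 [81. 83. 84.] [136. 135. 133.]
0 2 [482.  -8.] 24 [82. 83. 85.] [142. 141. 142.]
0 3 [488.  14.] 24 [81. 83. 84.] [135. 134. 132.]
0 4 [495.  36.] 24 [93. 94. 96.] [141. 140. 140.]
0 5 [501.  57.] 24 [82. 83. 84.] [133. 134. 130.]
0 6 [508.  79.] 22 [82. 83. 85.] [137. 135. 136.]
0 7 [515. 100.] 23 [82. 83. 84.] [130. 129. 128.]
1 0 [490. -57.] 23 [91. 92. 93.] [140. 138. 140.]
1 1 [497. -36.] 20 [80. 82. 84.] [134. 136. 131.]
1 2 [503. -14.] 26 [82. 83. 85.] [140. 137. 139.]
1 3 [510.   7.] 22 [81. 83. 84.] [135. 134. 132.]
1 4 [516.  29.] 23 [82. 82. 84.] [140. 138. 139.]
1 5 [523.  50.] 23 [81. 82. 84.] [133. 133. 129.]
1 6 [530.  72.] 24 [81. 83. 84.] [141. 138. 140.]
1 7 [536.  93.] 25 [80. 82. 84.] [130. 127. 127.]
2 0 [511. -64.] 25 [82. 83. 85.] [142. 139. 142.]
2 1 [518. -42.] 23 [81. 82. 85.] [133. 133. 130.]
2 2 [525. -21.] 23 [82. 84. 85.] [138. 136. 137.]
2 3 [531.   1.] 21 [81. 82. 84.] [133. 133. 130.]
2 4 [538.  22.] 23 [81. 83. 84.] [141. 138. 140.]
2 5 [544.  44.] 25 [82. 83. 84.] [132. 131. 130.]
2 6 [551.  65.] 22 [81. 82. 85.] [137. 135. 137.]
2 7 [558.  87.] 17 [11. 13. 15.] 
3 0 [533. -70.] 25 [81. 83. 85.] [139. 136. 140.]
3 1 [540. -49.] 23 [82. 84. 85.] [131. 132. 130.]
3 2 [546. -27.] 24 [95. 96. 97.] [132. 137. 133.]
3 3 [553.  -6.] 20 [82. 83. 84.] [130. 131. 127.]
3 4 [559.  16.] 24 [83. 84. 85.] [137. 134. 137.]
3 5 [566.  37.] 21 [81. 83. 84.] [129. 129. 127.]
3 6 [573.  59.] 23 [81. 83. 84.] [137. 133. 137.]
3 7 [579.  80.] 17 [13. 14. 15.]
```

View pics/c0.png

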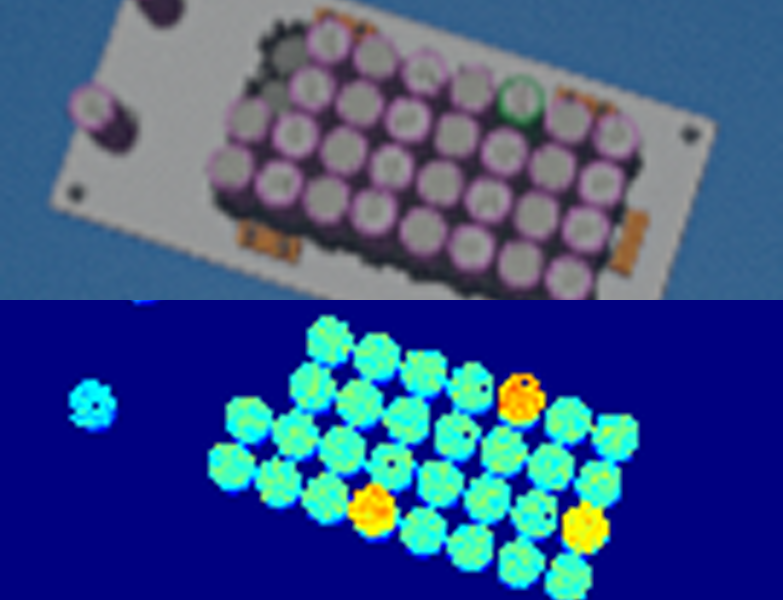

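The grid fit is clear, with the pack yawed −17°:

| Cell | Position (x, y) | Top height |
|---|---|---|
| Proud purple A | (495, 36) | 94 |
| Proud purple B | (490, −57) | 92 |
| Green | (546, −27) | 96 |

I'm moving towards A with the fingers shut.

Request:
{"method": "send_rows", "body": {
  "targets": [
    {"offset":[1.7,-2.7,0],"spin":0.02},
    {"offset":[3.4,-5.5,0],"spin":0.04},
    {"offset":[5.1,-8.2,0],"spin":0.06},
    {"offset":[6.8,-11,0],"spin":0.08},
    {"offset":[8.5,-13.7,0],"spin":0.1},
    {"offset":[10.2,-16.5,0],"spin":0.12},
    {"offset":[11.9,-19.2,0],"spin":0.14},
    {"offset":[13.4,-21.9,0],"spin":0.15}
  ],
  "grip": 0
}}

```text
time_s: 1.27
eef_pos: [361.1, 253.2, 231.5]
ee_rot: [0.0, 0.147, 0.989, 0.0]
force: [1.2, 0.7, -0.4]
grip_width: -0.0
grip_force: 0.0
```

Request:
{"method": "send_rows", "body": {
  "targets": [
    {"offset":[1.7,-2.7,0]},
    {"offset":[3.4,-5.5,0]},
    {"offset":[5.1,-8.2,-1]},
    {"offset":[6.8,-11,-3]},
    {"offset":[8.5,-13.7,-5]},
    {"offset":[10.2,-16.5,-7]},
    {"offset":[11.9,-19.2,-9]},
    {"offset":[13.4,-21.9,-10]}
  ]
}}

```text
invalid input
```

Request:
{"method": "send_rows", "body": {
  "targets": [
    {"offset":[0,0,0]},
    {"offset":[0,0,-0.5]},
    {"offset":[0,0,-1]},
    {"offset":[0,0,-1]}
  ]
}}

```text
invalid input
```

Request:
{"method": "send_rows", "body": {
  "targets": [
    {"offset":[1.7,-2.7,0],"spin":0},
    {"offset":[3.4,-5.5,0],"spin":0},
    {"offset":[5.1,-8.2,-1],"spin":0},
    {"offset":[6.8,-11,-3],"spin":0},
    {"offset":[8.5,-13.7,-5],"spin":0},
    {"offset":[10.2,-16.5,-7],"spin":0},
    {"offset":[11.9,-19.2,-9],"spin":0},
    {"offset":[13.4,-21.9,-10],"spin":0}
  ]
}}

```text
time_s: 1.93
eef_pos: [494.3, 34.2, 129.2]
ee_rot: [-0.001, 0.148, 0.989, 0.0]
force: [-0.2, 1.1, 0.0]
grip_width: -0.003
grip_force: 0.0
```

Request:
{"method": "send_rows", "body": {
  "targets": [
    {"offset":[0,0,0],"spin":0},
    {"offset":[0,0,-0.5],"spin":0},
    {"offset":[0,0,-1],"spin":0},
    {"offset":[0,0,-1],"spin":0}
  ]
}}

```text
time_s: 2.27
eef_pos: [493.6, 36.6, 120.6]
ee_rot: [-0.001, 0.147, 0.989, 0.0]
force: [0.3, 0.7, -0.5]
grip_width: 0.002
grip_force: 0.0
```

Run:
```python
from h import *
s=ctrl.sense();print(s["time_s"],s["eef_pos"],s["force"])
im,d=ctrl.capture("side");cv2.imwrite("pics/s1.png",cv2.resize(im[150:300,180:380,::-1],None,fx=4,fy=4,interpolation=cv2.INTER_CUBIC))
im,d=ctrl.capture("top");cv2.imwrite("pics/t1.png",cv2.resize(im[120:270,180:380,::-1],None,fx=4,fy=4,interpolation=cv2.INTER_CUBIC))
```

```text
2.2667 [493.63570809  36.60325447 120.6423425 ] [ 0.26680151  0.74943204 -0.51631797]
```

View pics/s1.png

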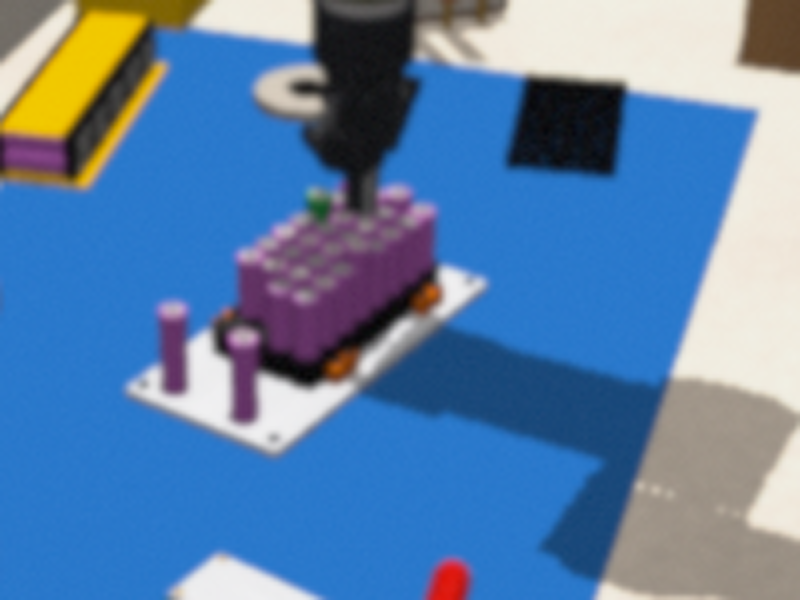

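The closed fingertips are at (360,210) in the crop, above proud cell A and well clear of the green cell at (318,205). I'm descending gently.

Request:
{"method": "send_rows", "body": {
  "targets": [
    {"offset":[0.1,-0.1,-0.6],"spin":0},
    {"offset":[0.1,-0.1,-1.2],"spin":0},
    {"offset":[0.1,-0.1,-1.7],"spin":0},
    {"offset":[0.1,-0.1,-2.1],"spin":0},
    {"offset":[0.1,-0.1,-2.3],"spin":0},
    {"offset":[0.1,-0.1,-2.4],"spin":0},
    {"offset":[0.1,-0.1,-2.4],"spin":0}
  ]
}}

```text
time_s: 2.95
eef_pos: [495.3, 34.7, 97.1]
ee_rot: [-0.0, 0.147, 0.989, -0.0]
force: [0.1, 1.5, -0.7]
grip_width: -0.0
grip_force: 0.0
```

Request:
{"method": "send_rows", "body": {
  "targets": [
    {"offset":[0,0,-0.1],"spin":0},
    {"offset":[0,0,-0.2],"spin":0},
    {"offset":[0,0,-0.3],"spin":0},
    {"offset":[0,0,-0.4],"spin":0},
    {"offset":[0,0,-0.5],"spin":0},
    {"offset":[0,0,-0.6],"spin":0},
    {"offset":[0,0,-0.6],"spin":0},
    {"offset":[0,0,-0.6],"spin":0}
  ]
}}

```text
time_s: 3.62
eef_pos: [495.5, 34.7, 91.7]
ee_rot: [0.0, 0.147, 0.989, -0.0]
force: [-1.5, -0.7, 4.7]
grip_width: -0.0
grip_force: 2.7
```

In contact with the cell. I'm continuing slowly.

Request:
{"method": "send_rows", "body": {
  "targets": [
    {"offset":[0,0,-0.1],"spin":0},
    {"offset":[0,0,-0.2],"spin":0},
    {"offset":[0,0,-0.3],"spin":0},
    {"offset":[0,0,-0.4],"spin":0},
    {"offset":[0,0,-0.5],"spin":0},
    {"offset":[0,0,-0.6],"spin":0},
    {"offset":[0,0,-0.65],"spin":0},
    {"offset":[0,0,-0.7],"spin":0}
  ]
}}

```text
time_s: 4.28
eef_pos: [495.5, 34.7, 84.8]
ee_rot: [0.0, 0.147, 0.989, -0.0]
force: [-3.2, -0.0, 8.1]
grip_width: -0.001
grip_force: 3.7
```

Request:
{"method": "send_rows", "body": {
  "targets": [
    {"offset":[0,0,-0.03],"spin":0},
    {"offset":[0,0,-0.06],"spin":0},
    {"offset":[0,0,-0.1],"spin":0},
    {"offset":[0,0,-0.1],"spin":0}
  ]
}}

```text
time_s: 4.62
eef_pos: [495.5, 34.7, 83.8]
ee_rot: [0.0, 0.147, 0.989, -0.0]
force: [-2.4, 0.0, 6.2]
grip_width: -0.001
grip_force: 3.2
```

Request:
{"method": "send_rows", "body": {
  "targets": [
    {"offset":[0,0,-0.04],"spin":0},
    {"offset":[0,0,-0.07],"spin":0},
    {"offset":[0,0,-0.1],"spin":0},
    {"offset":[0,0,-0.1],"spin":0}
  ]
}}

```text
time_s: 4.95
eef_pos: [495.5, 34.7, 82.8]
ee_rot: [0.0, 0.147, 0.989, -0.0]
force: [-1.9, 0.6, 6.5]
grip_width: -0.004
grip_force: 3.3
```

Request:
{"method": "send_rows", "body": {
  "targets": [
    {"offset":[0,0,-0.02],"spin":0},
    {"offset":[0,0,-0.03],"spin":0},
    {"offset":[0,0,-0.05],"spin":0},
    {"offset":[0,0,-0.05],"spin":0}
  ]
}}

```text
time_s: 5.28
eef_pos: [495.5, 34.7, 82.3]
ee_rot: [0.0, 0.147, 0.989, -0.0]
force: [-3.4, 1.1, 6.8]
grip_width: -0.001
grip_force: 3.5
```

Request:
{"method": "send_rows", "body": {
  "targets": [
    {"offset":[0,0,-0.02],"spin":0},
    {"offset":[0,0,-0.03],"spin":0},
    {"offset":[0,0,-0.05],"spin":0},
    {"offset":[0,0,-0.05],"spin":0}
  ]
}}

```text
time_s: 5.62
eef_pos: [495.5, 34.7, 82.0]
ee_rot: [0.0, 0.147, 0.989, -0.0]
force: [-2.6, 0.1, 9.3]
grip_width: 0.001
grip_force: 4.7
```

Request:
{"method": "send_rows", "body": {
  "targets": [
    {"offset":[0,0,-0.02],"spin":0},
    {"offset":[0,0,-0.03],"spin":0},
    {"offset":[0,0,-0.05],"spin":0},
    {"offset":[0,0,-0.05],"spin":0}
  ]
}}

```text
time_s: 5.95
eef_pos: [495.6, 34.7, 81.9]
ee_rot: [0.0, 0.147, 0.989, -0.0]
force: [-6.2, -0.3, 14.6]
grip_width: 0.002
grip_force: 7.2
```

Cell A is home, with a hard stop at 81.9. I'm lifting and moving to B.

Request:
{"method": "send_rows", "body": {
  "targets": [
    {"offset":[0,0,1],"spin":0},
    {"offset":[0,0,2.5],"spin":0},
    {"offset":[0,0,4],"spin":0},
    {"offset":[-0.1,-2.5,4],"spin":0},
    {"offset":[-0.3,-5,4],"spin":0},
    {"offset":[-0.4,-7.5,4],"spin":0},
    {"offset":[-0.5,-9.1,4],"spin":0},
    {"offset":[-0.5,-9.1,4],"spin":0}
  ]
}}

```text
time_s: 6.62
eef_pos: [490.5, -58.8, 121.1]
ee_rot: [0.0, 0.149, 0.989, -0.0]
force: [-0.7, 1.2, -0.5]
grip_width: -0.003
grip_force: 0.0
```

Run:
```python
from h import *
print(ctrl.sense()["eef_pos"])
im,d=ctrl.capture("side");cv2.imwrite("pics/s2.png",cv2.resize(im[170:270,210:330,::-1],None,fx=6,fy=6,interpolation=cv2.INTER_CUBIC))
```

```text
[490.46002728 -58.7630718  121.05266588]
```

View pics/s2.png

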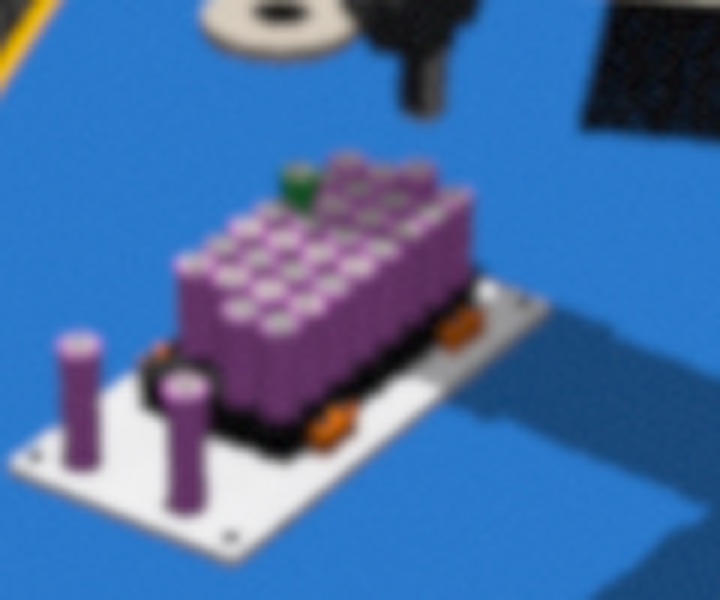

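Cell A is now level in its row. The tip at (422,112) is above proud cell B at (420,170), and the green cell at (300,185) is well clear. I'm descending on B.

Request:
{"method": "send_rows", "body": {
  "targets": [
    {"offset":[0,0,-0.6],"spin":0},
    {"offset":[0,0,-1.2],"spin":0},
    {"offset":[0,0,-1.7],"spin":0},
    {"offset":[0,0,-2.1],"spin":0},
    {"offset":[0,0,-2.3],"spin":0},
    {"offset":[0,0,-2.4],"spin":0},
    {"offset":[0,0,-2.4],"spin":0}
  ]
}}

```text
time_s: 7.25
eef_pos: [490.3, -56.1, 96.6]
ee_rot: [-0.0, 0.147, 0.989, 0.0]
force: [-0.2, -0.6, 0.2]
grip_width: 0.0
grip_force: 0.0
```

Request:
{"method": "send_rows", "body": {
  "targets": [
    {"offset":[0,0,-0.1],"spin":0},
    {"offset":[0,0,-0.2],"spin":0},
    {"offset":[0,0,-0.3],"spin":0},
    {"offset":[0,0,-0.4],"spin":0},
    {"offset":[0,0,-0.5],"spin":0},
    {"offset":[0,0,-0.6],"spin":0},
    {"offset":[0,0,-0.7],"spin":0},
    {"offset":[0,0,-0.7],"spin":0}
  ]
}}

```text
time_s: 7.92
eef_pos: [490.4, -56.3, 90.1]
ee_rot: [0.0, 0.147, 0.989, -0.0]
force: [-2.2, -0.3, 3.7]
grip_width: 0.002
grip_force: 2.1
```

Request:
{"method": "send_rows", "body": {
  "targets": [
    {"offset":[0,0,-0.1],"spin":0},
    {"offset":[0,0,-0.2],"spin":0},
    {"offset":[0,0,-0.3],"spin":0},
    {"offset":[0,0,-0.4],"spin":0},
    {"offset":[0,0,-0.5],"spin":0},
    {"offset":[0,0,-0.6],"spin":0},
    {"offset":[0,0,-0.65],"spin":0},
    {"offset":[0,0,-0.65],"spin":0}
  ]
}}

```text
time_s: 8.58
eef_pos: [490.5, -56.4, 83.7]
ee_rot: [0.0, 0.147, 0.989, -0.0]
force: [-1.9, 0.2, 5.2]
grip_width: -0.002
grip_force: 2.9
```

Request:
{"method": "send_rows", "body": {
  "targets": [
    {"offset":[0,0,-0.03],"spin":0},
    {"offset":[0,0,-0.06],"spin":0},
    {"offset":[0,0,-0.1],"spin":0},
    {"offset":[0,0,-0.1],"spin":0}
  ]
}}

```text
time_s: 8.92
eef_pos: [490.5, -56.4, 82.8]
ee_rot: [0.0, 0.147, 0.989, -0.0]
force: [-2.4, 0.2, 6.7]
grip_width: 0.004
grip_force: 3.2
```

Request:
{"method": "send_rows", "body": {
  "targets": [
    {"offset":[0,0,-0.02],"spin":0},
    {"offset":[0,0,-0.03],"spin":0},
    {"offset":[0,0,-0.05],"spin":0},
    {"offset":[0,0,-0.05],"spin":0}
  ]
}}

```text
time_s: 9.25
eef_pos: [490.5, -56.3, 82.3]
ee_rot: [0.0, 0.147, 0.989, -0.0]
force: [-2.5, 0.8, 6.8]
grip_width: 0.001
grip_force: 3.5
```

Request:
{"method": "send_rows", "body": {
  "targets": [
    {"offset":[0,0,-0.02],"spin":0},
    {"offset":[0,0,-0.03],"spin":0},
    {"offset":[0,0,-0.05],"spin":0},
    {"offset":[0,0,-0.05],"spin":0}
  ]
}}

```text
time_s: 9.58
eef_pos: [490.5, -56.4, 82.0]
ee_rot: [0.0, 0.147, 0.989, -0.0]
force: [-2.7, 1.6, 8.8]
grip_width: -0.002
grip_force: 4.5
```

Request:
{"method": "send_rows", "body": {
  "targets": [
    {"offset":[0,0,-0.02],"spin":0},
    {"offset":[0,0,-0.03],"spin":0},
    {"offset":[0,0,-0.05],"spin":0},
    {"offset":[0,0,-0.05],"spin":0}
  ]
}}

```text
time_s: 9.92
eef_pos: [490.6, -56.4, 82.0]
ee_rot: [0.0, 0.147, 0.989, -0.0]
force: [-5.8, 1.1, 14.5]
grip_width: 0.005
grip_force: 7.0
```

Cell B is home. I'm withdrawing.

Request:
{"method": "send_rows", "body": {
  "targets": [
    {"offset":[0,0,1],"spin":0},
    {"offset":[0,0,3],"spin":0},
    {"offset":[0,0,6],"spin":0},
    {"offset":[0,0,9],"spin":0},
    {"offset":[-1,0,12],"spin":0},
    {"offset":[-3,0,14],"spin":0},
    {"offset":[-5,0,15],"spin":0},
    {"offset":[-7,0,15],"spin":0}
  ]
}}

```text
time_s: 10.58
eef_pos: [420.3, -56.5, 233.3]
ee_rot: [0.002, 0.147, 0.989, -0.001]
force: [0.8, 0.6, 0.9]
grip_width: 0.004
grip_force: 0.0
```

Request:
{"method": "send_rows", "body": {
  "targets": [
    {"offset":[-2,-2,0],"spin":0},
    {"offset":[-4,-4,0],"spin":0},
    {"offset":[-5,-6,0],"spin":0},
    {"offset":[-6,-9,0],"spin":0},
    {"offset":[-6,-12,0],"spin":0},
    {"offset":[-6,-14,0],"spin":0},
    {"offset":[-6,-14,0],"spin":0},
    {"offset":[-6,-14,0],"spin":0}
  ]
}}

```text
time_s: 11.25
eef_pos: [360.2, -196.7, 230.9]
ee_rot: [-0.0, 0.148, 0.989, 0.0]
force: [-0.3, 0.6, 1.1]
grip_width: -0.0
grip_force: 0.0
```

Run:
```python
from h import *
from fit import fit
im,d=ctrl.capture("top");W1=world("top",d)
W,P,C,T,G,loc,r=fit("top0.npz")
for n,x,y in(("a",495,36),("b",490,-57),("green",546,-27),("seated",503,-14),("spare",533,158)):
    f=lambda W:np.nanmedian(W[...,2][(np.hypot(W[...,0]-x,W[...,1]-y)<7)&(W[...,2]>60)])
    print(n,f(W),f(W1))
print(ctrl.sense()["eef_pos"],ctrl.sense()["time_s"])
```

```text
a 94.59313935368716 83.15077181626154
b 91.80364362810278 83.02060269870276
green 95.77812210261311 95.2242282962099
seated 82.45570852273192 82.7104695563495
spare 76.84609048103201 77.63178911032698
[ 360.27708507 -195.90749621  230.84278531] 11.3
```

```bash
python3 -c "
from rig import ctrl
print(ctrl.finish_job())"
```

```text
the job is handed in; nothing more can be done
None
```

Both proud purple cells were pressed to their hard stops and now measure level with their neighbours; the green cell's height is unchanged to within measurement noise, the arm is withdrawn, and the job was handed in (no verdict came back).

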